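Slide the brass packing block out of its pack and lay it in the job tray

TASK

The engine job needs the brass packing block, which is packed so tightly between its neighbours that no finger fits beside it. Slide it lengthwise along the bench until more than half of it sticks out of the pack, then pick it up and lay it flat on the floor of the green tray, setting it down rather than dropping it. Leave the two other blocks where they lie.

Things in the scene. Friction and masses are not known exactly. Their poses are not given: they have to be found in the camera images.
- brass_block: Loose brass (yellow metal) bar, 110 x 40 x 20 mm (length along its own x, width along y, height along z) with origin at the centre of its underside; 0.75 kg. It lies flat on the bench in a pack of three equal blocks, side by side and parallel, in any of the three places; gaps 1.5 mm, ends level within 10 mm. Both ends of the pack are open with 120 mm of bare bench: pushed at one end, a block slides out at the other.
- bright_block: Loose bright steel bar, 110 x 40 x 20 mm (length along its own x, width along y, height along z) with origin at the centre of its underside; 0.7 kg; in the same pack, to be left there. The pack stands between two fixed blue rails, parallel to the blocks, 90 mm long, 12 thick, 20 high, 1.5 mm from the outer blocks and centred on their length.
- dark_block: Loose black steel bar, 110 x 40 x 20 mm (length along its own x, width along y, height along z) with origin at the centre of its underside; 0.7 kg; in the same pack between the rails, to be left there.
- tray: Green open tray fixed to the bench, 200 (own x) x 160 (own y) mm outside and 22 mm high, walls and floor 4 mm thick; origin at the centre of its underside, so its inner floor is 4 mm above it. It is empty.
Not all that is in view belongs to the job. Of the things like the brass_block, leave any that is purple; of the rest the smaller one is meant.

How it is judged:
On the way, in this order (a step that is already met when the one before it is completed fails the run):
1. the brass block, still flat on the bench, stands out lengthwise at least 50 mm past each of the other two blocks ((x of brass_block in the frame of bright_block above 0.05 m or x of brass_block in the frame of bright_block below -0.05 m) and (x of brass_block in the frame of dark_block above 0.05 m or x of brass_block in the frame of dark_block below -0.05 m) and height (world z) of brass_block below 0.006 m and angle between brass_block's own z axis and vertical below 0.15 rad), for 0.1 s.
2. the brass block is brought down to within about 8 mm of the tray's floor while the fingers still hold it (x of brass_block in the frame of tray between -0.078 and 0.078 m and y of brass_block in the frame of tray between -0.058 and 0.058 m and z of brass_block in the frame of tray below 0.012 m and contact force between brass_block and the fingers above 1 N), for 0.05 s.
At the end, for the whole second after the job is handed in: The brass block lies still and flat (within 7 degrees) on the floor of the green tray, wholly inside its walls, anywhere and at any angle there; the bright and the black block are within 20 mm of where they began (x of brass_block in the frame of tray between -0.078 and 0.078 m and y of brass_block in the frame of tray between -0.058 and 0.058 m and z of brass_block in the frame of tray between 0 and 0.009 m and angle between brass_block's own z axis and vertical below 0.12 rad and linear speed of brass_block below 0.02 m/s and distance of each of bright_block, dark_block from where it was at the start of the episode below 0.02 m); the robot touches nothing.
It fails at once if the bright or the black block is moved more than 20 mm (distance of any of bright_block, dark_block from where it was at the start of the episode above 0.02 m).
It also fails if it takes over 54 s, if anything falls off the work surface, if the arm or the gripper's body presses on something with over 40 N, if the wrist force passes 120 N, or if a joint passes its speed limit or range.

ROBOT

A 7-joint arm with a two-finger parallel gripper is mounted at the origin on the work surface. World frame = base frame: x ahead of the robot, y to its left, z up, the work surface at z = 0. Lengths are in m, angles in rad, forces in N, time in s.
With the tool pointing down it reaches from about 0.4 to 0.85 m from the base axis. Payload 10.4 kg.
Tool frame: the origin (TCP) lies between the finger pads; the fingertips stand 11 mm ahead of it and the grasp point (between the pads) lies 8 mm behind it (r.tcp_to_tips is the distance from the TCP to the fingertips, in m); z points along the fingers, y is the line along which they close (so a half turn about z gives the same grasp; the last joint's range is limited). The gripper opens to 87 mm and grips with 3 to 60 N. Pads are 19 mm wide; open, the fingers measure 117 mm over their backs; the gripper's body (75 mm by 190 mm) begins 51 mm behind the grasp point.
Start: joints at [-1.294, 0.332, -0.065, 1.46, 0.022, 1.35, -0.088], TCP at [0.185, 0.597, 0.234] pointing down, gripper open.
Joint ranges: [-2.6, 2.6], [-0.5, 2.12], [-1.47, 1.34], [0.16, 2.42], [-1.27, 4.41], [0.06, 2.06], [-2.6, 2.6]. Speed limits (rad/s): [2.22, 2.22, 2.79, 2.79, 3.14, 3.14, 3.14].

INTERFACE

Orientations are given as a unit quaternion [x, y, z, w].
In Python, from bench import r gives the robot as it stands. The module is installed in compiled form; this text tells all that it offers.
- The arm moves only by the shell command python3 -m crank 'ROWS' [FORCE]. ROWS is JSON, a list of rows, each an object of numbers: "claw": the closure, from -1 (fully open) to 1 (shut); "dx", "dy", "dz": the shift along the tool's x, y, z each as a share of 3 cm, from -1 to 1; "ax", "ay", "az": the turn, a rotation vector about the tool's x, y, z each as a share of 6 degrees, from -1 to 1. A call has 1 to 8 rows; each row shifts and turns the commanded pose from where the row before left it, along the tool's axes as they then stand; what a row does not reach is not made up. A row lasts 1/12 s, in which the tool goes at most 41.7 mm and 7.16 degrees, less where a joint would pass 70% of its speed; a pose out of reach is approached as far as the arm can. A call with a number of a shift or a turn outside -1 to 1 is refused whole. A call with a gripper value outside its range is refused whole. The fingers move at their own pace and stop on an object; FORCE is the grip in N (left out, the last holds). Time passes only in rows, so rows that do not move let the fingers close. It gives the time, the measured TCP pose, the force, the opening and the grip force at its end, in the units of the state.
- r.read_state(): the state, without advancing time (a new reading comes with each control period).
- r.camera(name): name is "scene" or "top"; returns a dict with "color" (420x560x3 uint8, red, green, blue), "mtx" (3x3 intrinsics, pixels), "R" (3x3) and "t" (3): a world point X has camera coordinates R X + t. Camera axes: x right, y down, z forward; pixel columns grow to the right and rows downward; lengths in m; the calibration is good to about 2 mm. A picture is of the moment at which its call begins. There is no depth.
- r.close_job(): hands the job in; it is judged then, once.
The state is a dict: "time": time; "joint_positions": joint angles; "joint_vel": joint speeds; "joint_torque": joint torques, N m; "ee_pos": TCP position; "eef_rot": TCP orientation; "ft_force": force on the tool from outside, world axes, zero at the start; "torque": the same for the moment, N m; "width": finger opening in m; "grip_force": force on a finger pad.
Only numpy, scipy, OpenCV 4.12 (cv2) and the standard library are available. Lean on these libraries where they do the work, as an engineer would, in place of code of your own. Each camera call takes 0.05 s, during which the arm holds its last target. There are 200 camera calls.

## Working session

There is one attempt and no reset: what is moved stays moved. The work goes in short steps, Python scripts to look and compute and a shell command to move; the robot and the scene stay as the last step left them, time stands still between calls to the robot, and variables do not carry over. Pictures are saved under pics/ and viewed, at most 10 in all, crops included, and the job is handed in when it is done.

```bash
mkdir -p pics
python3 - <<'E'
from bench import r
import cv2,numpy as np
for n in("top","scene"):
    c=r.camera(n);cv2.imwrite(f"pics/{n}0.png",c["color"][:,:,::-1]);np.savez(f"{n}0.npz",**c)
    print(n,(-c["R"].T@c["t"]).round(3),c["mtx"][0,0])
s=r.read_state();print(s["time"],s["ee_pos"],s["eef_rot"],s["width"],r.tcp_to_tips)
E
```

```text
top [ 0.337 -0.037  0.996] 501.05918241658867
scene [ 1.16  -0.04   0.668] 405.9178318039449
0.1 [0.18446621 0.596808   0.23282721] [ 1.49322411e-01  9.88788353e-01 -6.36707263e-04 -7.37065023e-05] 0.08669706124126392 0.011
```

View pics/top0.png

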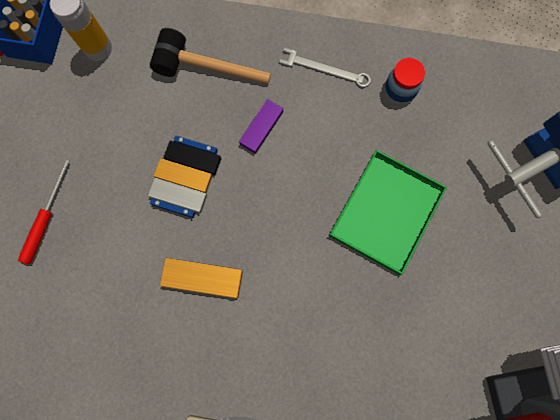

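View pics/scene0.png

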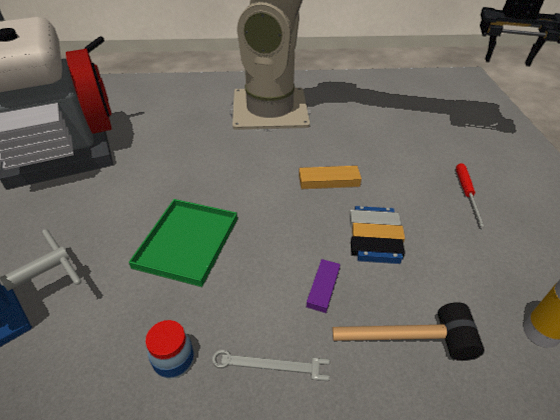

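Possible brass blocks in the top view:
- the yellow bar in the pack, at (183,176)
- a lone, larger yellow bar at (202,279)
- a purple bar at (261,126)

The purple one is excluded, and of the two yellow ones the smaller is meant. That is the middle bar of the pack, between black (192,156) and bright (177,196). The tray is at (388,212). Next I measure it and check the choice in a crop.

```bash
cat > h.py <<'E'
import cv2,numpy as np
def ray(c,px,z):
    px=np.atleast_2d(px).astype(float)
    d=np.c_[px,np.ones(len(px))]@np.linalg.inv(c["mtx"]).T@c["R"]
    o=-c["R"].T@c["t"]
    return o+d*((z-o[2])/d[:,2])[:,None]
def blobs(c,lo,hi,z,amin=150):
    hsv=cv2.cvtColor(c["color"],cv2.COLOR_RGB2HSV)
    m=cv2.inRange(hsv,np.array(lo),np.array(hi))
    out=[]
    for k in cv2.findContours(m,cv2.RETR_EXTERNAL,cv2.CHAIN_APPROX_NONE)[0]:
        if cv2.contourArea(k)<amin: continue
        w=ray(c,k[:,0],z)[:,:2]
        (cx,cy),(a,b),t=cv2.minAreaRect((w*1000).astype(np.float32))
        if a<b:a,b,t=b,a,t+90
        out.append((k[:,0].mean(0).round(),round(cx),round(cy),round(a),round(b),round((t+90)%180-90,1)))
    return out
E
python3 - <<'E'
from h import *
c=np.load("top0.npz");
for n,lo,hi,z in(("brass",(10,120,90),(30,255,255),.02),("green",(50,100,50),(80,255,255),.022),("bright",(15,0,140),(60,60,255),.02),("black",(0,0,0),(180,255,38),.02),("blue",(100,120,50),(125,255,255),.02)):
    for b in blobs(c,lo,hi,z):print(n,*b)
cv2.imwrite("pics/crop.png",cv2.resize(c["color"][120:310,130:290,::-1],None,fx=3,fy=3,interpolation=2))
s=np.load("scene0.npz")
for b in blobs(s,(10,120,90),(30,255,255),.02):print("scene",*b)
for b in blobs(s,(50,100,50),(80,255,255),.02):print("scene",*b)
E
```

```text
brass [201. 278.] 366 138 152 56 -89.1
brass [182. 175.] 561 216 111 41 82.3
brass [224.  66.] 808 181 200 24 84.2
brass [95. 28.] 844 468 89 26 44.0
green [388. 212.] 558 -202 203 160 -19.6
bright [176. 194.] 520 219 109 39 82.3
bright [534. 166.] 699 -482 107 19 -51.3
bright [321.  66.] 842 -32 196 35 82.1
bright [422.  13.] 963 -161 723 121 -80.2
black [528. 397.] 253 -494 122 96 -69.9
black [192. 157.] 601 204 112 45 81.3
black [164.  62.] 796 305 61 59 -3.1
black [171.  39.] 851 301 63 42 77.6
blue [172. 207.] 492 223 90 13 82.4
blue [195. 144.] 629 204 90 13 82.1
blue [541. 141.] 755 -492 46 44 -52.4
blue [33. 35.] 824 605 144 130 0.1
scene [389. 332.] 807 181 203 27 88.9
scene [549. 316.] 781 476 104 46 -29.3
scene [378. 231.] 562 217 110 44 80.0
scene [329. 177.] 372 138 155 84 -89.2
scene [185. 242.] 564 -201 212 168 -19.6
```

View pics/crop.png

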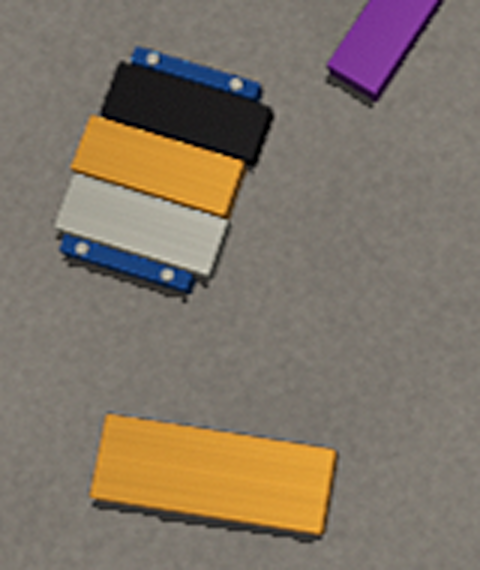

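The crop confirms it: the pack's middle bar measures 111 x 41 mm and is the smaller yellow one. The lone yellow bar is 152 x 56 mm. The brass centre is (0.561, 0.216) with its axis at 82.3°. I'll push it along −u, toward −y, with closed fingers, tool x along the block and tool y across it.

```bash
python3 -m crank '[{"claw":1,"az":1},{"claw":1,"az":1},{"claw":1,"az":1},{"claw":1,"az":1},{"claw":1,"az":1},{"claw":1,"az":1},{"claw":1,"az":1}]' 20 >/dev/null
python3 -m crank '[{"claw":1,"az":1},{"claw":1,"az":1},{"claw":1,"az":1},{"claw":1,"az":1},{"claw":1,"az":1},{"claw":1,"az":1},{"claw":1,"az":0.42}]'
python3 -m crank '[{"claw":1,"dx":-0.5,"dy":0.94},{"claw":1,"dx":-0.5,"dy":0.94},{"claw":1,"dx":-0.5,"dy":0.94},{"claw":1,"dx":-0.5,"dy":0.94},{"claw":1,"dx":-0.5,"dy":0.94},{"claw":1,"dx":-0.5,"dy":0.94},{"claw":1,"dx":-0.5,"dy":0.94}]' >/dev/null
python3 -m crank '[{"claw":1,"dx":-0.5,"dy":0.94},{"claw":1,"dx":-0.5,"dy":0.94},{"claw":1,"dx":-0.5,"dy":0.94},{"claw":1,"dx":-0.5,"dy":0.94},{"claw":1,"dx":-0.5,"dy":0.94},{"claw":1,"dx":-0.5,"dy":0.94},{"claw":1,"dx":-0.5,"dy":0.94},{"claw":1,"dx":-0.5,"dy":0.94}]'
cat >> h.py <<'E'
def rel(s,target,yaw_y=None):
    from scipy.spatial.transform import Rotation as Ro
    R=Ro.from_quat(s["eef_rot"]).as_matrix()
    print("t",round(s["time"],2),"tcp",s["ee_pos"].round(4) if hasattr(s["ee_pos"],"round") else s["ee_pos"],"yang",round(np.degrees(np.arctan2(R[1,1],R[0,1])),2),"tilt",R[:2,2].round(4))
    print("delta tool mm",(R.T@(np.array(target)-np.array(s["ee_pos"]))*1000).round(1))
E
python3 -c "
from h import *;from bench import r
rel(r.read_state(),[.574,.310,.019])"
```

```text
t 0.1 tcp [0.1845 0.5968 0.2328] yang 72.82 tilt [-0.0003 -0.0012]
delta tool mm [-456.8 -158.7  214.1]invalid input at $[0]: expected keys claw, dx, dy, dz, ax, ay, az
invalid input at $[0]: expected keys claw, dx, dy, dz, ax, ay, az
invalid input at $[0]: expected keys claw, dx, dy, dz, ax, ay, az
invalid input at $[0]: expected keys claw, dx, dy, dz, ax, ay, az
```

```bash
python3 -m crank '[{"claw":1,"dx":0,"dy":0,"dz":0,"ax":0,"ay":0,"az":1},{"claw":1,"dx":0,"dy":0,"dz":0,"ax":0,"ay":0,"az":1},{"claw":1,"dx":0,"dy":0,"dz":0,"ax":0,"ay":0,"az":1},{"claw":1,"dx":0,"dy":0,"dz":0,"ax":0,"ay":0,"az":1},{"claw":1,"dx":0,"dy":0,"dz":0,"ax":0,"ay":0,"az":1},{"claw":1,"dx":0,"dy":0,"dz":0,"ax":0,"ay":0,"az":1},{"claw":1,"dx":0,"dy":0,"dz":0,"ax":0,"ay":0,"az":1}]' 20 >/dev/null
python3 -m crank '[{"claw":1,"dx":0,"dy":0,"dz":0,"ax":0,"ay":0,"az":1},{"claw":1,"dx":0,"dy":0,"dz":0,"ax":0,"ay":0,"az":1},{"claw":1,"dx":0,"dy":0,"dz":0,"ax":0,"ay":0,"az":1},{"claw":1,"dx":0,"dy":0,"dz":0,"ax":0,"ay":0,"az":1},{"claw":1,"dx":0,"dy":0,"dz":0,"ax":0,"ay":0,"az":1},{"claw":1,"dx":0,"dy":0,"dz":0,"ax":0,"ay":0,"az":1},{"claw":1,"dx":0,"dy":0,"dz":0,"ax":0,"ay":0,"az":0.42}]'
python3 -c "
from h import *;from bench import r
rel(r.read_state(),[.574,.310,.019])"
```

```text
time: 1.27
ee_pos: [0.1845, 0.5969, 0.2331]
eef_rot: [0.755, 0.656, -0.0, 0.0]
ft_force: [-0.3, -0.8, -0.0]
width: 0.004
grip_force: 0.0
t 1.27 tcp [0.1845 0.5969 0.2331] yang -8.04 tilt [-0.0002 -0.0007]
delta tool mm [-229.5  425.9  214.2]
```

```bash
python3 -m crank '[{"claw":1,"dx":-0.5,"dy":0.95,"dz":0,"ax":0,"ay":0,"az":0},{"claw":1,"dx":-0.5,"dy":0.95,"dz":0,"ax":0,"ay":0,"az":0},{"claw":1,"dx":-0.5,"dy":0.95,"dz":0,"ax":0,"ay":0,"az":0},{"claw":1,"dx":-0.5,"dy":0.95,"dz":0,"ax":0,"ay":0,"az":0},{"claw":1,"dx":-0.5,"dy":0.95,"dz":0,"ax":0,"ay":0,"az":0},{"claw":1,"dx":-0.5,"dy":0.95,"dz":0,"ax":0,"ay":0,"az":0},{"claw":1,"dx":-0.5,"dy":0.95,"dz":0,"ax":0,"ay":0,"az":0}]' 
python3 -m crank '[{"claw":1,"dx":-0.5,"dy":0.95,"dz":0,"ax":0,"ay":0,"az":0},{"claw":1,"dx":-0.5,"dy":0.95,"dz":0,"ax":0,"ay":0,"az":0},{"claw":1,"dx":-0.5,"dy":0.95,"dz":0,"ax":0,"ay":0,"az":0},{"claw":1,"dx":-0.5,"dy":0.95,"dz":0,"ax":0,"ay":0,"az":0},{"claw":1,"dx":-0.5,"dy":0.95,"dz":0,"ax":0,"ay":0,"az":0},{"claw":1,"dx":-0.5,"dy":0.95,"dz":0,"ax":0,"ay":0,"az":0},{"claw":1,"dx":-0.5,"dy":0.95,"dz":0,"ax":0,"ay":0,"az":0},{"claw":1,"dx":-0.5,"dy":0.95,"dz":0,"ax":0,"ay":0,"az":0}]' >/dev/null
python3 -c "
from h import *;from bench import r
rel(r.read_state(),[.574,.310,.019])"
```

```text
time: 1.85
ee_pos: [0.3692, 0.4651, 0.2333]
eef_rot: [0.753, 0.658, -0.0, 0.0]
ft_force: [0.1, 0.1, -0.6]
width: 0.0003
grip_force: 0.0
t 2.52 tcp [0.579  0.3158 0.2331] yang -7.68 tilt [-0.0006 -0.0003]
delta tool mm [ -6.4  -4.1 214.2]
```

```bash
python3 -m crank '[{"claw":1,"dx":0,"dy":-0.13,"dz":1,"ax":0,"ay":0,"az":0},{"claw":1,"dx":0,"dy":0,"dz":1,"ax":0,"ay":0,"az":0},{"claw":1,"dx":0,"dy":0,"dz":1,"ax":0,"ay":0,"az":0},{"claw":1,"dx":0,"dy":0,"dz":1,"ax":0,"ay":0,"az":0},{"claw":1,"dx":0,"dy":0,"dz":1,"ax":0,"ay":0,"az":0},{"claw":1,"dx":0,"dy":0,"dz":1,"ax":0,"ay":0,"az":0},{"claw":1,"dx":0,"dy":0,"dz":1,"ax":0,"ay":0,"az":0},{"claw":1,"dx":0,"dy":0,"dz":0.2,"ax":0,"ay":0,"az":0}]' 
python3 -m crank '[{"claw":1,"dx":0,"dy":0,"dz":0,"ax":0,"ay":0,"az":0}]' >/dev/null
python3 - <<'E'
from h import *;from bench import r
rel(r.read_state(),[.574,.310,.019])
c=r.camera("scene");cv2.imwrite("pics/s1.png",cv2.resize(c["color"][130:290,300:500,::-1],None,fx=3.5,fy=3.5))
E
```

```text
time: 3.18
ee_pos: [0.571, 0.3158, 0.0119]
eef_rot: [0.753, 0.658, -0.004, -0.001]
ft_force: [-0.6, -1.5, -0.8]
width: 0.0005
grip_force: 0.0
t 3.27 tcp [0.5726 0.3166 0.0152] yang -7.69 tilt [-0.004  -0.0027]
delta tool mm [-6.3  2.2 -3.8]
```

View pics/s1.png

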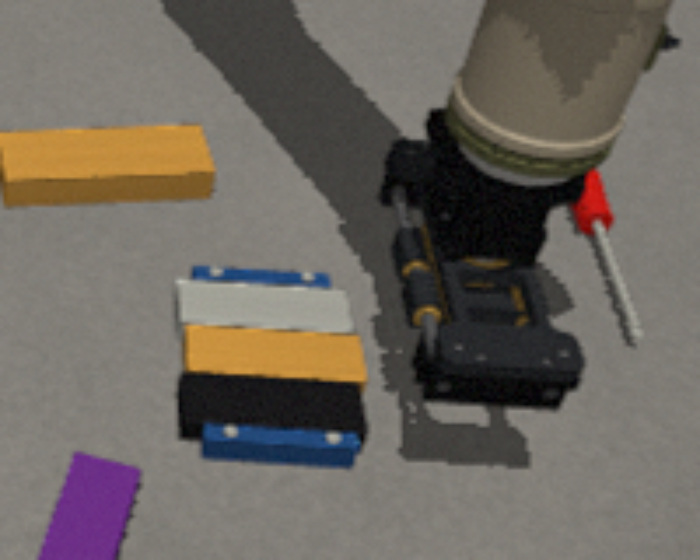

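The gripper is at the pack's +y end, over the bare bench, and still clear of the block end. In the crop it is at about (500,370), with the brass end at (365,355). Now I push.

```bash
python3 -m crank '[{"claw":1,"dx":-0.5,"dy":0.06,"dz":-0.04,"ax":0,"ay":0,"az":0},{"claw":1,"dx":-0.4,"dy":0,"dz":0,"ax":0,"ay":0,"az":0},{"claw":1,"dx":-0.15,"dy":0,"dz":0,"ax":0,"ay":0,"az":0},{"claw":1,"dx":-0.15,"dy":0,"dz":0,"ax":0,"ay":0,"az":0},{"claw":1,"dx":-0.15,"dy":0,"dz":0,"ax":0,"ay":0,"az":0},{"claw":1,"dx":-0.15,"dy":0,"dz":0,"ax":0,"ay":0,"az":0},{"claw":1,"dx":-0.15,"dy":0,"dz":0,"ax":0,"ay":0,"az":0},{"claw":1,"dx":-0.15,"dy":0,"dz":0,"ax":0,"ay":0,"az":0}]' 
python3 -m crank '[{"claw":1,"dx":-0.15,"dy":0,"dz":0,"ax":0,"ay":0,"az":0},{"claw":1,"dx":-0.15,"dy":0,"dz":0,"ax":0,"ay":0,"az":0},{"claw":1,"dx":-0.15,"dy":0,"dz":0,"ax":0,"ay":0,"az":0},{"claw":1,"dx":-0.15,"dy":0,"dz":0,"ax":0,"ay":0,"az":0}]'
python3 - <<'E'
from h import *;from bench import r
rel(r.read_state(),[.5583,.1957,.017])
c=r.camera("scene")
for b in blobs(c,(10,120,90),(30,255,255),.02)+blobs(c,(100,120,50),(125,255,255),.02,80):print(*b)
E
```

```text
time: 3.98
ee_pos: [0.5696, 0.2666, 0.0206]
eef_rot: [0.752, 0.659, 0.003, -0.001]
ft_force: [1.2, 8.0, 2.6]
width: 0.0003
grip_force: 3.7
time: 4.32
ee_pos: [0.5672, 0.2488, 0.0206]
eef_rot: [0.752, 0.659, 0.003, -0.001]
ft_force: [1.1, 7.7, 2.9]
width: 0.0005
grip_force: 3.8
t 4.32 tcp [0.5672 0.2488 0.0206] yang -7.59 tilt [0.0032 0.0048]
delta tool mm [-53.8  -1.8   3.3]
[389. 332.] 807 181 202 27 88.9
[549. 312.] 771 482 127 46 -29.3
[360. 230.] 564 181 110 56 82.0
[329. 177.] 372 138 155 84 -89.2
[176. 366.] 848 -189 68 36 -64.7
[  9. 312.] 727 -495 135 49 22.8
[379. 257.] 635 204 91 27 82.0
```

```bash
python3 -m crank '[{"claw":1,"dx":-0.15,"dy":0,"dz":0,"ax":0,"ay":0,"az":0},{"claw":1,"dx":-0.15,"dy":0,"dz":0,"ax":0,"ay":0,"az":0},{"claw":1,"dx":-0.15,"dy":0,"dz":0,"ax":0,"ay":0,"az":0},{"claw":1,"dx":-0.15,"dy":0,"dz":0,"ax":0,"ay":0,"az":0},{"claw":1,"dx":-0.15,"dy":0,"dz":0,"ax":0,"ay":0,"az":0},{"claw":1,"dx":-0.15,"dy":0,"dz":0,"ax":0,"ay":0,"az":0}]' 
python3 -m crank '[{"claw":1,"dx":-0.15,"dy":0,"dz":0,"ax":0,"ay":0,"az":0},{"claw":1,"dx":-0.15,"dy":0,"dz":0,"ax":0,"ay":0,"az":0},{"claw":1,"dx":-0.15,"dy":0,"dz":0,"ax":0,"ay":0,"az":0},{"claw":1,"dx":-0.15,"dy":0,"dz":0,"ax":0,"ay":0,"az":0},{"claw":1,"dx":-0.15,"dy":0,"dz":0,"ax":0,"ay":0,"az":0},{"claw":1,"dx":-0.15,"dy":0,"dz":0,"ax":0,"ay":0,"az":0},{"claw":1,"dx":0,"dy":0,"dz":0,"ax":0,"ay":0,"az":0},{"claw":1,"dx":0.1,"dy":0,"dz":0,"ax":0,"ay":0,"az":0}]'
python3 - <<'E'
from h import *;from bench import r
rel(r.read_state(),[.5583,.1957,.017])
c=r.camera("scene")
for b in blobs(c,(10,120,90),(30,255,255),.02):print(*b)
E
```

```text
time: 4.87
ee_pos: [0.5637, 0.222, 0.0206]
eef_rot: [0.752, 0.659, 0.003, -0.001]
ft_force: [0.9, 8.1, 4.3]
width: 0.0005
grip_force: 3.9
time: 5.53
ee_pos: [0.5601, 0.1955, 0.0199]
eef_rot: [0.753, 0.658, 0.001, -0.0]
ft_force: [0.2, -0.6, 0.8]
width: 0.0007
grip_force: 0.0
t 5.53 tcp [0.5601 0.1955 0.0199] yang -7.72 tilt [0.0016 0.0014]
delta tool mm [-0.1 -1.8  2.9]
[389. 332.] 807 181 202 27 88.9
[549. 311.] 771 482 127 46 -29.3
[335. 229.] 556 124 100 56 82.1
[328. 177.] 372 135 149 84 -89.2
```

```bash
python3 -m crank '[{"claw":1,"dx":0.1,"dy":0,"dz":-0.3,"ax":0,"ay":0,"az":0},{"claw":1,"dx":0,"dy":0,"dz":-1,"ax":0,"ay":0,"az":0},{"claw":1,"dx":0,"dy":0,"dz":-1,"ax":0,"ay":0,"az":0},{"claw":1,"dx":0,"dy":0,"dz":-1,"ax":0,"ay":0,"az":0},{"claw":-0.3,"dx":0,"dy":0,"dz":0,"ax":0,"ay":0,"az":0}]'
python3 - <<'E'
from h import *;from bench import r
c=r.camera("top");s=r.read_state();cv2.imwrite("pics/t2.png",c["color"][:,:,::-1])
for b in blobs(c,(10,120,90),(30,255,255),.02)+blobs(c,(15,0,140),(60,60,255),.02)+blobs(c,(0,0,0),(180,255,38),.02):print(*b)
E
```

```text
time: 6.0
ee_pos: [0.5629, 0.199, 0.1244]
eef_rot: [0.753, 0.658, 0.004, 0.001]
ft_force: [0.9, -0.6, 0.2]
width: 0.0026
grip_force: 0.0
[201. 278.] 366 137 152 56 -89.1
[224. 188.] 548 129 111 41 81.9
[224.  66.] 807 181 200 25 84.3
[85. 29.] 839 491 66 66 44.0
[196. 200.] 515 179 39 28 -8.8
[519. 161.] 731 -454 109 106 -51.1
[321.  66.] 840 -32 196 36 80.3
[406.  14.] 1000 -149 726 124 -86.5
[528. 398.] 253 -494 121 96 -69.9
[200. 158.] 603 180 85 63 -5.9
[180. 151.] 616 240 238 74 -7.4
[164.  73.] 781 295 144 50 20.9
[172.  39.] 853 300 63 37 77.1
```

View pics/t2.png

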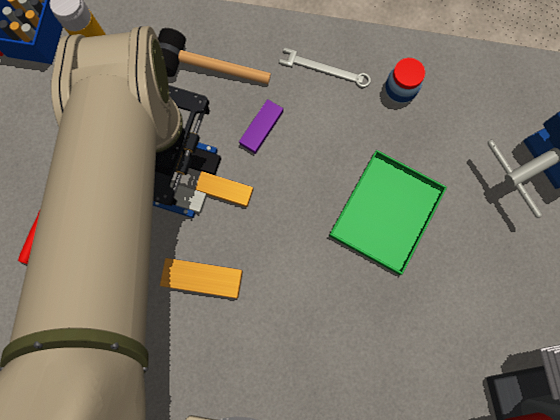

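Brass now sticks out at (224,188) px, centre (0.548, 0.129), 88 mm from where it was. The tip of the other yellow bar and the purple bar are clear of the open fingers. Now I open and move above it.

```bash
python3 -m crank '[{"claw":-1,"dx":-0.7,"dy":-0.05,"dz":0,"ax":0,"ay":0,"az":0},{"claw":-1,"dx":-0.8,"dy":-0.05,"dz":0,"ax":0,"ay":0,"az":0},{"claw":-1,"dx":-0.8,"dy":-0.05,"dz":0,"ax":0,"ay":0,"az":0},{"claw":-1,"dx":0,"dy":0,"dz":0,"ax":0,"ay":0,"az":0},{"claw":-1,"dx":0,"dy":0,"dz":0,"ax":0,"ay":0,"az":0},{"claw":-1,"dx":0,"dy":0,"dz":0,"ax":0,"ay":0,"az":0}]' 
python3 -c "
from h import *;from bench import r
rel(r.read_state(),[.548,.129,.014])"
```

```text
time: 6.55
ee_pos: [0.546, 0.1311, 0.1174]
eef_rot: [0.753, 0.658, -0.0, -0.0]
ft_force: [0.0, 0.3, -0.8]
width: 0.0433
grip_force: 0.0
t 6.55 tcp [0.546  0.1311 0.1174] yang -7.68 tilt [-0.0007  0.0002]
delta tool mm [ -1.8   2.4 103.4]
```

```bash
python3 -m crank '[{"claw":-1,"dx":-0.06,"dy":0.08,"dz":0,"ax":0,"ay":0,"az":0},{"claw":-1,"dx":0,"dy":0,"dz":0,"ax":0,"ay":0,"az":0},{"claw":-1,"dx":0,"dy":0,"dz":0,"ax":0,"ay":0,"az":0},{"claw":-1,"dx":0,"dy":0,"dz":0,"ax":0,"ay":0,"az":0},{"claw":-1,"dx":0,"dy":0,"dz":0,"ax":0,"ay":0,"az":0},{"claw":-1,"dx":0,"dy":0,"dz":0,"ax":0,"ay":0,"az":0}]' 
python3 -m crank '[{"claw":-1,"dx":0,"dy":0,"dz":0.8,"ax":0,"ay":0,"az":0},{"claw":-1,"dx":0,"dy":0,"dz":0.8,"ax":0,"ay":0,"az":0},{"claw":-1,"dx":0,"dy":0,"dz":0.7,"ax":0,"ay":0,"az":0},{"claw":-1,"dx":0,"dy":0,"dz":0.5,"ax":0,"ay":0,"az":0},{"claw":-1,"dx":0,"dy":0,"dz":0.3,"ax":0,"ay":0,"az":0},{"claw":-1,"dx":0,"dy":0,"dz":0.2,"ax":0,"ay":0,"az":0},{"claw":-1,"dx":0,"dy":0,"dz":0.1,"ax":0,"ay":0,"az":0},{"claw":-1,"dx":0,"dy":0,"dz":0,"ax":0,"ay":0,"az":0}]'
python3 - <<'E'
from h import *;from bench import r
rel(r.read_state(),[.548,.129,.014])
c=r.camera("scene");cv2.imwrite("pics/s3.png",cv2.resize(c["color"][130:290,250:450,::-1],None,fx=3.5,fy=3.5))
E
```

```text
time: 7.05
ee_pos: [0.5483, 0.1286, 0.1177]
eef_rot: [0.753, 0.658, -0.0, -0.0]
ft_force: [0.5, -0.0, -0.2]
width: 0.0819
grip_force: 0.0
time: 7.72
ee_pos: [0.5485, 0.1285, 0.0158]
eef_rot: [0.753, 0.658, 0.0, 0.0]
ft_force: [-0.1, -1.6, 0.6]
width: 0.0873
grip_force: 0.0
t 7.72 tcp [0.5485 0.1285 0.0158] yang -7.7 tilt [0.0001 0.    ]
delta tool mm [ 0.5 -0.6  1.8]
```

View pics/s3.png

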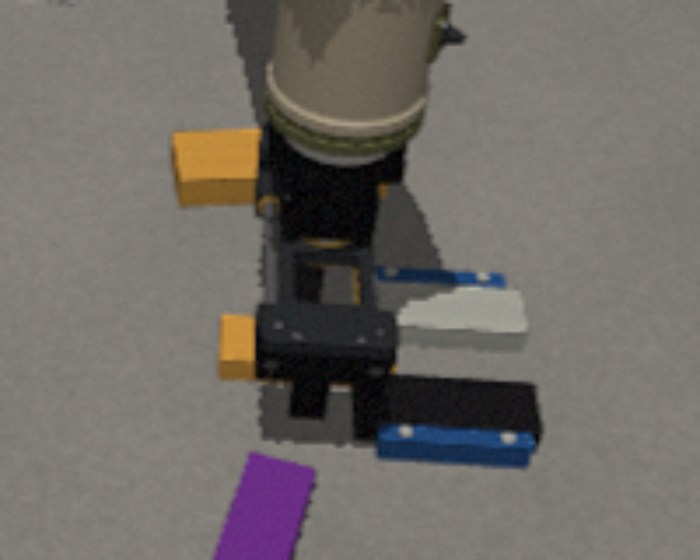

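The fingers stand astride the protruding brass, whose end shows at (238,345) in the crop. The neighbours are still between the rails. Close, then lift.

```bash
python3 -m crank '[{"claw":1,"dx":0,"dy":0,"dz":0.04,"ax":0,"ay":0,"az":0},{"claw":1,"dx":0,"dy":0,"dz":0,"ax":0,"ay":0,"az":0},{"claw":1,"dx":0,"dy":0,"dz":0,"ax":0,"ay":0,"az":0},{"claw":1,"dx":0,"dy":0,"dz":0,"ax":0,"ay":0,"az":0},{"claw":1,"dx":0,"dy":0,"dz":0,"ax":0,"ay":0,"az":0},{"claw":1,"dx":0,"dy":0,"dz":0,"ax":0,"ay":0,"az":0},{"claw":1,"dx":0,"dy":0,"dz":0,"ax":0,"ay":0,"az":0},{"claw":1,"dx":0,"dy":0,"dz":0,"ax":0,"ay":0,"az":0}]' 50
python3 -m crank '[{"claw":1,"dx":0,"dy":0,"dz":0,"ax":0,"ay":0,"az":0},{"claw":1,"dx":0,"dy":0,"dz":0,"ax":0,"ay":0,"az":0},{"claw":1,"dx":0,"dy":0,"dz":-0.2,"ax":0,"ay":0,"az":0},{"claw":1,"dx":0,"dy":0,"dz":-0.6,"ax":0,"ay":0,"az":0},{"claw":1,"dx":0,"dy":0,"dz":-0.8,"ax":0,"ay":0,"az":0},{"claw":1,"dx":0,"dy":0,"dz":-0.8,"ax":0,"ay":0,"az":0},{"claw":1,"dx":0,"dy":0,"dz":-0.6,"ax":0,"ay":0,"az":0},{"claw":1,"dx":0,"dy":0,"dz":0,"ax":0,"ay":0,"az":0}]'
python3 -c "
from h import *;from bench import r
rel(r.read_state(),[.558,-.202,.018])"
```

```text
time: 8.43
ee_pos: [0.5483, 0.1284, 0.0145]
eef_rot: [0.753, 0.658, 0.0, -0.0]
ft_force: [0.5, 0.9, -0.4]
width: 0.0419
grip_force: 0.0
time: 9.1
ee_pos: [0.5499, 0.1287, 0.1078]
eef_rot: [0.753, 0.658, 0.002, 0.001]
ft_force: [1.4, 0.9, -6.7]
width: 0.0397
grip_force: 50.0
t 9.1 tcp [0.5499 0.1287 0.1078] yang -7.71 tilt [0.0041 0.0019]
delta tool mm [-326.8   52.1   89.2]
```

```bash
python3 -m crank '[{"claw":1,"dx":-0.5,"dy":0.1,"dz":0,"ax":0,"ay":0,"az":0},{"claw":1,"dx":-0.9,"dy":0.15,"dz":0,"ax":0,"ay":0,"az":0},{"claw":1,"dx":-0.9,"dy":0.15,"dz":0,"ax":0,"ay":0,"az":0},{"claw":1,"dx":-0.9,"dy":0.15,"dz":0,"ax":0,"ay":0,"az":0},{"claw":1,"dx":-0.9,"dy":0.15,"dz":0,"ax":0,"ay":0,"az":0},{"claw":1,"dx":-0.9,"dy":0.15,"dz":0,"ax":0,"ay":0,"az":0},{"claw":1,"dx":-0.9,"dy":0.15,"dz":0,"ax":0,"ay":0,"az":0},{"claw":1,"dx":-0.9,"dy":0.15,"dz":0,"ax":0,"ay":0,"az":0}]'
python3 -m crank '[{"claw":1,"dx":-0.9,"dy":0.15,"dz":0,"ax":0,"ay":0,"az":0},{"claw":1,"dx":-0.9,"dy":0.15,"dz":0,"ax":0,"ay":0,"az":0},{"claw":1,"dx":-0.9,"dy":0.15,"dz":0,"ax":0,"ay":0,"az":0},{"claw":1,"dx":-0.9,"dy":0.15,"dz":0,"ax":0,"ay":0,"az":0},{"claw":1,"dx":-0.5,"dy":0.1,"dz":0,"ax":0,"ay":0,"az":0},{"claw":1,"dx":-0.2,"dy":0,"dz":0,"ax":0,"ay":0,"az":0},{"claw":1,"dx":0,"dy":0,"dz":0,"ax":0,"ay":0,"az":0},{"claw":1,"dx":0,"dy":0,"dz":0,"ax":0,"ay":0,"az":0}]'
python3 - <<'E'
from h import *;from bench import r
rel(r.read_state(),[.558,-.202,.0185])
c=r.camera("scene");cv2.imwrite("pics/s4.png",cv2.resize(c["color"][130:300,90:300,::-1],None,fx=3.5,fy=3.5))
E
```

```text
time: 9.77
ee_pos: [0.5538, -0.0795, 0.1027]
eef_rot: [0.753, 0.658, -0.001, -0.001]
ft_force: [0.5, -0.1, -7.5]
width: 0.0394
grip_force: 50.0
time: 10.43
ee_pos: [0.558, -0.208, 0.1032]
eef_rot: [0.753, 0.658, -0.0, -0.001]
ft_force: [0.5, 0.3, -7.4]
width: 0.0397
grip_force: 50.0
t 10.43 tcp [ 0.558  -0.208   0.1032] yang -7.69 tilt [-0.0021  0.0011]
delta tool mm [ 5.9 -0.7 84.7]
```

View pics/s4.png

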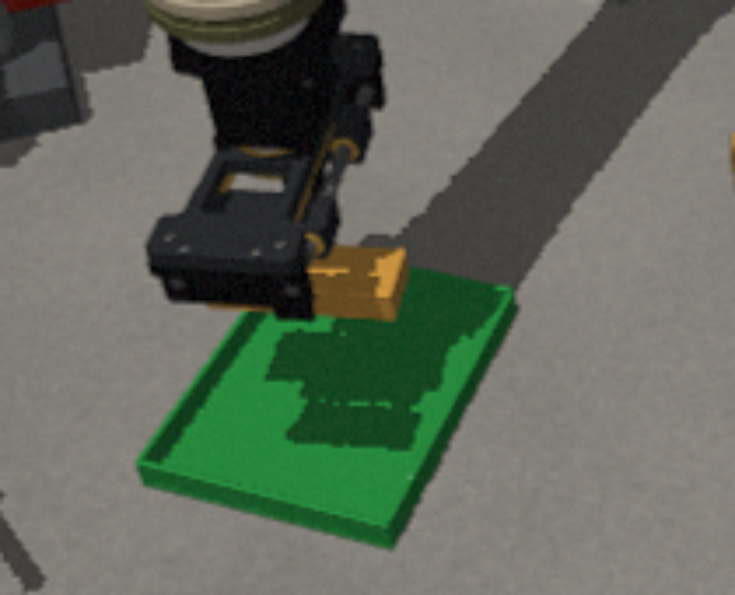

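Brass, at about (355,285) in the crop, is held level above the tray. Lowering gently.

```bash
python3 -m crank '[{"claw":1,"dx":0.2,"dy":0,"dz":0.5,"ax":0,"ay":0,"az":0},{"claw":1,"dx":0,"dy":0,"dz":0.6,"ax":0,"ay":0,"az":0},{"claw":1,"dx":0,"dy":0,"dz":0.5,"ax":0,"ay":0,"az":0},{"claw":1,"dx":0,"dy":0,"dz":0.4,"ax":0,"ay":0,"az":0},{"claw":1,"dx":0,"dy":0,"dz":0.3,"ax":0,"ay":0,"az":0},{"claw":1,"dx":0,"dy":0,"dz":0.2,"ax":0,"ay":0,"az":0},{"claw":1,"dx":0,"dy":0,"dz":0.1,"ax":0,"ay":0,"az":0},{"claw":1,"dx":0,"dy":0,"dz":0.07,"ax":0,"ay":0,"az":0}]'
python3 -m crank '[{"claw":1,"dx":0,"dy":0,"dz":0.06,"ax":0,"ay":0,"az":0},{"claw":1,"dx":0,"dy":0,"dz":0,"ax":0,"ay":0,"az":0},{"claw":1,"dx":0,"dy":0,"dz":0,"ax":0,"ay":0,"az":0}]'
```

```text
time: 11.15
ee_pos: [0.5598, -0.203, 0.0244]
eef_rot: [0.753, 0.658, 0.0, 0.0]
ft_force: [0.4, -0.6, -7.7]
width: 0.0394
grip_force: 50.0
time: 11.4
ee_pos: [0.5599, -0.2032, 0.023]
eef_rot: [0.753, 0.658, 0.0, 0.0]
ft_force: [-0.2, -0.5, -7.1]
width: 0.0395
grip_force: 50.0
```

```bash
python3 -m crank '[{"claw":1,"dx":0,"dy":0,"dz":0.06,"ax":0,"ay":0,"az":0},{"claw":1,"dx":0,"dy":0,"dz":0.06,"ax":0,"ay":0,"az":0},{"claw":1,"dx":0,"dy":0,"dz":0,"ax":0,"ay":0,"az":0},{"claw":1,"dx":0,"dy":0,"dz":0,"ax":0,"ay":0,"az":0}]'
python3 -m crank '[{"claw":1,"dx":0,"dy":0,"dz":0.04,"ax":0,"ay":0,"az":0},{"claw":1,"dx":0,"dy":0,"dz":0,"ax":0,"ay":0,"az":0},{"claw":1,"dx":0,"dy":0,"dz":0,"ax":0,"ay":0,"az":0}]'
```

```text
time: 11.73
ee_pos: [0.5595, -0.203, 0.0189]
eef_rot: [0.753, 0.658, -0.0, -0.0]
ft_force: [-0.1, -0.9, -7.8]
width: 0.0397
grip_force: 50.0
time: 11.98
ee_pos: [0.5597, -0.2031, 0.0186]
eef_rot: [0.753, 0.658, 0.0, -0.0]
ft_force: [-4.9, 2.3, 5.1]
width: 0.0397
grip_force: 50.0
```

The floor is touched: the vertical force flipped sign. Release and rise.

```bash
python3 -m crank '[{"claw":-0.4,"dx":0,"dy":0,"dz":0,"ax":0,"ay":0,"az":0},{"claw":-0.4,"dx":0,"dy":0,"dz":0,"ax":0,"ay":0,"az":0},{"claw":-0.4,"dx":0,"dy":0,"dz":0,"ax":0,"ay":0,"az":0},{"claw":-0.4,"dx":0,"dy":0,"dz":0,"ax":0,"ay":0,"az":0},{"claw":-0.4,"dx":0,"dy":0,"dz":0,"ax":0,"ay":0,"az":0},{"claw":-0.4,"dx":0,"dy":0,"dz":0,"ax":0,"ay":0,"az":0}]'
python3 -m crank '[{"claw":-0.4,"dx":0,"dy":0,"dz":-0.3,"ax":0,"ay":0,"az":0},{"claw":-0.4,"dx":0,"dy":0,"dz":-0.8,"ax":0,"ay":0,"az":0},{"claw":-0.4,"dx":0,"dy":0,"dz":-1,"ax":0,"ay":0,"az":0},{"claw":-0.4,"dx":0,"dy":0,"dz":-1,"ax":0,"ay":0,"az":0},{"claw":-0.4,"dx":0,"dy":0,"dz":-1,"ax":0,"ay":0,"az":0},{"claw":-0.4,"dx":0,"dy":0,"dz":-1,"ax":0,"ay":0,"az":0},{"claw":-0.4,"dx":0,"dy":0,"dz":0,"ax":0,"ay":0,"az":0},{"claw":-0.4,"dx":0,"dy":0,"dz":0,"ax":0,"ay":0,"az":0}]'
python3 - <<'E'
from h import *;from bench import r
c=r.camera("scene");cv2.imwrite("pics/s5.png",c["color"][:,:,::-1])
for b in blobs(c,(10,120,90),(30,255,255),.024):print(*b)
c=r.camera("top")
for b in blobs(c,(15,0,140),(60,60,255),.02)+blobs(c,(0,0,0),(180,255,38),.02):print(*b)
E
```

```text
time: 12.48
ee_pos: [0.5597, -0.2031, 0.0179]
eef_rot: [0.753, 0.658, 0.0, 0.0]
ft_force: [0.3, -0.6, -0.3]
width: 0.0598
grip_force: 0.0
time: 13.15
ee_pos: [0.5605, -0.2035, 0.1732]
eef_rot: [0.753, 0.658, 0.001, 0.001]
ft_force: [-0.2, -0.0, -0.6]
width: 0.061
grip_force: 0.0
[389. 332.] 809 180 201 27 88.9
[549. 313.] 773 479 126 46 -29.3
[186. 238.] 567 -202 114 54 82.0
[329. 177.] 377 137 154 83 -89.2
[177. 194.] 521 219 110 39 81.8
[539. 165.] 704 -487 92 20 -51.4
[321.  66.] 840 -32 196 35 80.3
[416.  13.] 963 -161 723 121 -80.2
[527. 397.] 254 -495 121 96 -69.9
[303. 390.] 197 -106 190 35 76.3
[192. 158.] 600 205 112 45 82.3
[164.  62.] 796 305 60 60 -4.4
[171.  39.] 851 301 63 42 77.6
```

View pics/s5.png

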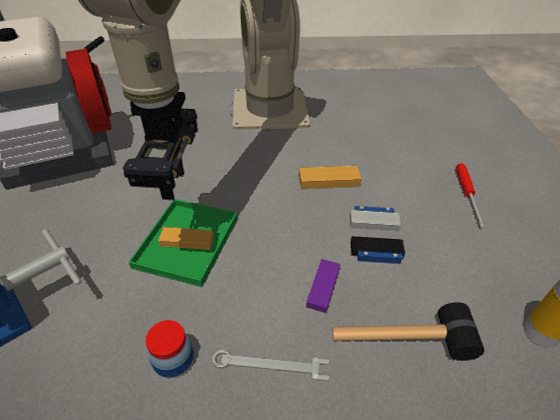

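Brass lies flat in the tray at (186,238). The bright (375,218) and black (377,248) blocks are within about 1 mm of where they began, and the gripper is clear.

```bash
python3 -c "
from bench import r
print(r.close_job())"
```

```text
the job is handed in; nothing more can be done
None
```

The brass block was slid about 88 mm out of the pack, set down flat on the tray floor and released, and the job is handed in at about 13 s; the bright and black blocks moved about 1 mm at most, and no verdict came back.

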